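# Pull a blown fuse from its covered base and show its striker pin to the inspection camera

### The job

Lift the loose grey cover with the black knob off the fuse base and set it down, not drop it, knob up on bare desk well clear of the base (centres at least 15 cm apart). Then pull the cartridge fuse out of its spring clips and hold it up to the inspection camera: red striker pin towards the lens and 90 mm in front of it, in the middle of the picture, the fuse pointing straight up the camera's slanting line of sight. Finish still holding the fuse there, quite still, and do not bump the camera or shift the tape roll, the brown insulator, the relay or the spare fuse.

Things in the scene. Friction and masses are not known exactly. Their poses are not given: they have to be found in the camera images.
- fuse_base: Fuse base, fixed: black foot 112 x 66 x 10 mm. Origin: centre of its underside on the desk; x along the fuse, z up. The fuse's axis lies 46 mm over the desk; two pairs of brass spring clips (12 mm wide, 31 mm across, tops 61 mm over the desk) at x = +30 and -30 mm hold its caps. Between them 46 mm of barrel is open from above and at both sides, down to an upstand 18 mm over the desk.
- fuse_cover: Loose grey plastic cover of the fuse base, a box open below, 89 x 56 x 60 mm, 0.14 kg, with a black knob on top (100 mm high over all). Origin: middle of its lower edge; z up, x along the 89 mm side. It stands on the base's foot (its lower edge 10 mm over the desk), round the upstand with 2.5 mm play; lift it straight up at least 60 mm before moving sideways.
- cover_knob (a point): Middle of the gripping part of the cover's knob: round, upright, 27 to 29 mm in diameter over 20 mm of height; 28 mm above the cover's flat top, on the cover's axis.
- fuse: Cartridge fuse, white barrel 22 mm in diameter, brass end caps (25 mm in diameter, 16 mm long), 76 mm long, 0.07 kg. Its axis is its own y, 12.4 mm above the origin (own z); y points to the end with the red striker pin. At first it lies in the clips under the cover. Pulling it straight up out of them takes about 5 to 10 N; grip it round the middle of the barrel.
- fuse_middle (a point): Middle of the fuse, on its axis.
- striker_pin (a point): Tip of the red striker pin, 8 mm in diameter, that stands 3 mm out of one end cap; on the fuse's axis, 41.5 mm from its middle.
- camera_stand: Inspection camera on its stand, fixed to the desk: steel foot 64 x 56 x 22 mm, post 310 mm high, blue camera with black lens and round ring light (62 mm in diameter). Origin: on the desk under the camera; the camera looks along this body's -x and downwards.
- camera_head: The camera itself. Origin: centre of the lens's front face, 235 mm over the desk. It looks along its own -x axis, which slants 30 degrees below level; y is level. Nothing but air lies in front of the lens.
- camera_focus (a point): The point in the air 90 mm in front of the lens on the line of sight, about 190 mm over the desk: where the tip of the striker pin belongs.
- bare_patch (a point): Middle of a bare patch of desk, about 130 mm along x and 85 mm along y, between the open fuse tin and the vice: room for the cover, long side along x. Axes as the world's. Between it and the fuse base stands the fixed steel fuse tin (110 x 155 mm, 50 mm high), its raised lid at the far side reaching 155 mm over the desk: carry things over it.
- tape_grey: Bystander: roll of grey tape lying flat, 62 mm in diameter, 19 mm high. Origin: centre of its underside.
- knob_insulator_3: Bystander: brown porcelain knob insulator, 45 mm in diameter, 42 mm high. Origin: centre of its underside.
- relay_2: Bystander: plug-in relay standing upright, 30 x 36 x 61 mm. Origin: centre of its underside.
- fuse_3: Bystander: spare cartridge fuse standing on end, 27 mm in diameter, 80 mm high. Origin: centre of its underside.

How it is judged:
By the outcome, as a careful person would: the job done as asked, in the order asked, and still so for the second after the job is handed in, while the arm keeps its last pose, push and grip.
It also fails if it takes over 58 s, if anything falls off the work surface, if the arm or the gripper's body presses on something with over 40 N, if the wrist force passes 120 N, or if a joint passes its speed limit or range.

### The arm

A 6-joint arm with a two-finger parallel gripper is mounted at the origin on a cart in front of the work surface, level with it; the furniture and walls round the work are solid. World frame = base frame: x ahead of the robot, y to its left, z up, the work surface at z = 0. Lengths are in mm, angles in rad, forces in N, time in s.
With the tool pointing down it reaches from about 325 to 925 mm from the base axis. Payload 3.1 kg.
Tool frame: the origin (TCP) lies midway between the tips of the shut fingers; the grasp point (between the pads) lies 19 mm behind it (ctrl.grasp_offset is the distance from the TCP to the grasp point, in mm); z points along the fingers, y is the line along which they close (so a half turn about z gives the same grasp; the last joint's range is limited). The gripper opens to 85 mm and grips with 20 to 120 N. Pads are 22 mm wide; open, the fingers measure 114 mm over their backs; the gripper's body (76 mm by 85 mm) begins 54 mm behind the grasp point. The pads swing forward as they close: fully open they stand 13 mm farther back than shut.
Start: joints at [-1.355, 0.217, 1.613, -0, 1.311, -0.112], TCP at [201.247, -591.725, 231.3] pointing down, gripper open.
Joint ranges: [-2.75, 2.75], [-0.78, 2.1], [0.31, 2.55], [-1.13, 4.27], [0.13, 2.63], [-2.58, 2.58]. Speed limits (rad/s): [2.79, 2.79, 3.14, 3.14, 3.14, 3.14].

### API

Orientations are given as a unit quaternion [w, x, y, z].
In Python, from station import status, optics, job_done, nets, ctrl gives the robot as it stands.
- The arm moves only by the shell command python3 -m pendant 'ROWS' [FORCE]. ROWS is JSON, a list that holds one entry, the list of rows, each a list of 7 numbers: the turn, a rotation vector about the tool's x, y, z normalised to -1 to 1, where 1 is pi rad, then the shift along the tool's x, y, z normalised to -1 to 1, where 1 is 40 cm, then the closure, from 0 (fully open) to 1 (shut). In form: [[[ax, ay, az, dx, dy, dz, claw], ...]]. A call has 1 to 5 rows; each row is the pose to reach, as a shift and turn from the pose commanded when the call began, along the tool's axes at that moment, turning the shorter way round; what a row does not reach only later rows make up. A row lasts 1/12 s, in which the tool goes at most 41.7 mm and 7.16 degrees, less where a joint would pass 70% of its speed; a pose out of reach is approached as far as the arm can. A call with a number of a shift or a turn outside -1 to 1 is refused whole. A call with a gripper value outside its range is refused whole. The fingers move at their own pace and stop on an object; FORCE is the grip in N (left out, the last holds). Time passes only in rows, so rows that repeat a pose let the fingers close. It gives the time, the measured TCP pose, the force, the opening and the grip force at its end, in the units of the state.
- status.sense(): the state, without advancing time (a new reading comes with each control period).
- optics.grab_frame(name): name is "scene" or "top"; returns a dict with "img" (400x640x3 uint8, red, green, blue), "z_map" (400x640 float32, mm along the optical axis (not along the pixel's ray), 0 where there is no reading), "K" (3x3 intrinsics, pixels), "world_from_camera" (4x4, takes a point from camera to world coordinates). Camera axes: x right, y down, z forward; pixel columns grow to the right and rows downward; lengths in mm; the calibration is good to about 2 mm. A picture is of the moment at which its call begins.
- job_done(): hands the job in; it is judged then, once.
Trained networks look in the newest picture that a camera, given by its name, has taken for a name from the list of things; names that differ only in an ending like _2 or _b are one class to them, and where a whole thing is asked for, a point or a joint stands for the part that bears it (a point fixed in the world has none). Each returns a list of dicts, best first, with "p" (0 to 1); they miss things now and then, are a little off and sometimes report something else, mostly with a low value. They report only what shows in the picture. A call takes as long as a camera call.
- nets.look_for(camera, thing): "point" ([column, row] as shares, 0 to 1, of the picture: columns of its width, rows of its height, amid what is visible of it).
The state is a dict: "time_s": time; "joints": joint angles; "qvel": joint speeds; "effort": joint torques, N m; "position": TCP position; "ee_rot": TCP orientation; "wrist_force": force on the tool from outside, world axes, zero at the start; "wrist_torque": the same for the moment, N m; "grip_width": finger opening in mm; "finger_force": force on a finger pad.
Only numpy, scipy, OpenCV 4.12 (cv2) and the standard library are available. Lean on these libraries where they do the work, as an engineer would, in place of code of your own. Each camera call takes 0.05 s, during which the arm holds its last target. There are 200 camera calls.

## Working session

There is one attempt and no reset: what is moved stays moved. The work goes in short steps, Python scripts to look and compute and a shell command to move; the robot and the scene stay as the last step left them, time stands still between calls to the robot, and variables do not carry over. Pictures are saved under pics/ and viewed, at most 10 in all, crops included, and the job is handed in when it is done.

```bash
ls; mkdir -p pics
cat > h.py <<'E'
import numpy as np, cv2
from scipy.spatial.transform import Rotation as R
from station import status, optics, nets, ctrl
def rot(s):
    q=s["ee_rot"]; return R.from_quat([q[1],q[2],q[3],q[0]])
def pix2w(f,u,v,z=None):
    K=f["K"];T=f["world_from_camera"]
    z=f["z_map"][int(v),int(u)] if z is None else z
    p=np.array([(u-K[0,2])/K[0,0]*z,(v-K[1,2])/K[1,1]*z,z,1]); return (T@p)[:3]
def cloud(f):
    K=f["K"];T=f["world_from_camera"];z=f["z_map"].astype(float)
    v,u=np.mgrid[0:z.shape[0],0:z.shape[1]]
    P=np.stack([(u-K[0,2])/K[0,0]*z,(v-K[1,2])/K[1,1]*z,z],-1)@T[:3,:3].T+T[:3,3]
    P[z==0]=np.nan; return P
def w2pix(f,p):
    T=np.linalg.inv(f["world_from_camera"]);c=T[:3,:3]@p+T[:3,3];return (f["K"]@c)[:2]/c[2]
E
python3 - <<'E'
from h import *
s=status.sense(); print(s)
for n in("scene","top"):
    f=optics.grab_frame(n); np.savez(n+".npz",**f)
    cv2.imwrite(f"pics/{n}0.png",f["img"][:,:,::-1]); print(n,f["K"].round(1).tolist(),f["world_from_camera"].round(3).tolist())
    for t in["fuse_base","fuse_cover","cover_knob","camera_stand","camera_head","tape_grey","knob_insulator_3","relay_2","fuse_3"]:
        r=nets.look_for(n,t)[:2]
        for d in r:
            u,v=d["point"][0]*640,d["point"][1]*400
            print(t,round(d["p"],2),round(u),round(v),pix2w(f,u,v).round())
E
```

```text
pics
{'time_s': 0.0, 'joints': array([-1.35519020e+00,  2.17750894e-01,  1.61492509e+00, -1.98176682e-05,
        1.31130517e+00, -1.12187672e-01]), 'qvel': array([ 0.00016578, -0.00052806,  0.0006185 ,  0.00062674, -0.0008314 ,
        0.0018626 ]), 'effort': array([-1.69774368e-03, -3.96846700e+01, -3.03851902e+01, -2.16721282e-04,
        9.68611857e-03, -2.05341493e-06]), 'position': array([ 201.06943276, -590.91401408,  229.97502211]), 'ee_rot': array([-1.19216182e-03,  9.86597822e-01,  1.63166516e-01, -7.12876327e-05]), 'wrist_force': array([ 0.10616615, -0.44497782,  0.06825908]), 'wrist_torque': array([-0.01340051,  0.02642327, -0.0074948 ]), 'finger_force': 0.0, 'grip_width': 85.68541058232013}
scene [[514.4, 0.0, 318.0], [0.0, 514.4, 200.8], [0.0, 0.0, 1.0]] [[-0.511, -0.629, 0.586, -244.137], [-0.86, 0.387, -0.333, 369.936], [-0.018, -0.674, -0.738, 1105.763], [0.0, 0.0, 0.0, 1.0]]
fuse_base 0.65 290 282 [424.  78.  12.]
fuse_cover 0.87 284 260 [450.  77.  73.]
cover_knob 0.7 280 260 [457.  84.  71.]
camera_stand 0.79 177 224 [537. 281. 253.]
camera_head 0.62 173 213 [563. 277. 261.]
camera_head 0.18 285 282 [426.  90.  20.]
knob_insulator_3 0.53 312 241 [490. -26.  36.]
top [[388.1, 0.0, 315.0], [0.0, 388.1, 198.5], [0.0, 0.0, 1.0]] [[-0.152, -0.961, 0.232, 291.429], [-0.988, 0.147, -0.039, -33.454], [0.003, -0.235, -0.972, 1094.563], [0.0, 0.0, 0.0, 1.0]]
fuse_cover 0.65 262 230 [465.  73. 109.]
cover_knob 0.67 265 232 [460.  69. 103.]
cover_knob 0.6 158 184 [574. 273. 267.]
camera_stand 0.89 163 194 [554. 266. 255.]
camera_stand 0.59 264 230 [464.  69. 109.]
camera_head 0.84 157 183 [575. 272. 270.]
tape_grey 0.72 212 258 [425. 229.  17.]
knob_insulator_3 0.6 301 216 [500. -28.  39.]
relay_2 0.61 409 177 [ 560. -342.   63.]
fuse_3 0.63 391 176 [ 565. -288.   78.]
```

View pics/scene0.png

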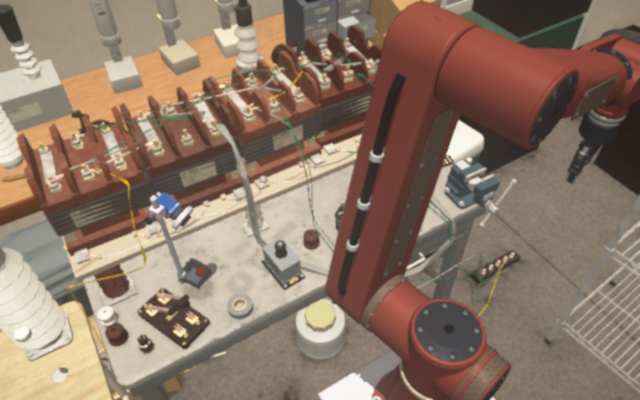

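View pics/top0.png

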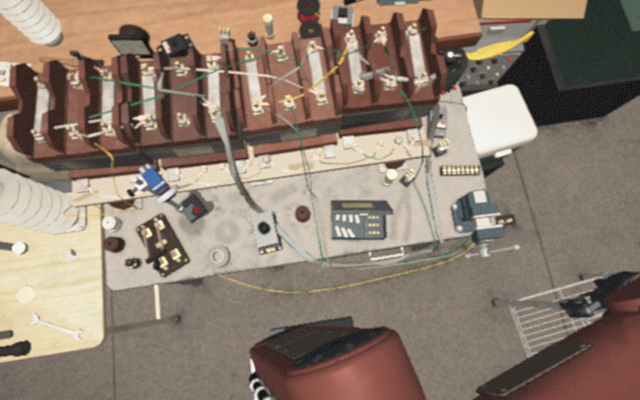

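The scene view shows the cover with its knob at (283,255), the blue camera at (170,208), and the vice at (470,185). The top view shows the cover at (264,230), tin (362,220), vice (470,215), and the relay and spare fuse near (400,177). I'll crop in for detail.

Run:
```python
from h import *
a=dict(np.load("top.npz"));b=dict(np.load("scene.npz"))
c1=cv2.resize(a["img"][160:280,100:300],(800,480),interpolation=cv2.INTER_CUBIC)
c2=cv2.resize(b["img"][180:300,140:320],(800,533),interpolation=cv2.INTER_CUBIC)
cv2.imwrite("pics/c1.png",c1[:,:,::-1]);cv2.imwrite("pics/c2.png",c2[:,:,::-1])
for n,f in(("top",a),("scene",b)):
    P=cloud(f).reshape(-1,3); C=f["img"].reshape(-1,3).astype(int)
    def sel(x0,x1,y0,y1,z0,z1):
        m=(P[:,0]>x0)&(P[:,0]<x1)&(P[:,1]>y0)&(P[:,1]<y1)&(P[:,2]>z0)&(P[:,2]<z1);return P[m],C[m]
    q,_=sel(400,520,20,130,92,125);print(n,"knob",len(q),q.mean(0),q.min(0),q.max(0))
    q,_=sel(400,530,10,140,64,76);print("top face",len(q));r=cv2.minAreaRect(q[:,:2].astype(np.float32));print(r,cv2.boxPoints(r).round().tolist())
    q,c=sel(420,680,180,380,150,330)
    print("cam",len(q))
    for p,cc in list(zip(q,c))[::max(1,len(q)//90)]: print(p.round().astype(int).tolist(),cc.tolist(),end=" ; ")
    print()
    for nm,bx in(("patch",(380,560,-420,-150)),):
        q,_=sel(*bx,-10,200)
        for x in range(360,580,20): print(x,[int(np.nanmax(z)) if len(z:=q[(abs(q[:,0]-x)<10)&(abs(q[:,1]-y)<10)][:,2]) else -1 for y in range(-420,-120,20)])
```

```text
top knob 81 [473.13281453  70.47920531 106.54151912] [461.0352948   57.66362167  92.59933852] [486.12855011  84.01980565 111.51223215]
top face 614
((475.2805480957031, 71.29405212402344), (89.21305847167969, 56.076194763183594), 5.499853610992432) [[428.0, 95.0], [434.0, 39.0], [522.0, 48.0], [517.0, 103.0]]
cam 4611
[667, 181, 329] [130, 96, 85] ; [640, 207, 327] [73, 51, 42] ; [641, 237, 325] [68, 48, 45] ; [640, 232, 320] [59, 39, 32] ; [640, 250, 320] [62, 44, 36] ; [641, 276, 322] [62, 45, 41] ; [641, 310, 329] [80, 57, 52] ; [640, 216, 295] [84, 80, 71] ; [639, 268, 312] [74, 63, 60] ; [642, 337, 326] [77, 49, 42] ; [643, 245, 286] [77, 72, 65] ; [642, 329, 317] [71, 49, 43] ; [641, 234, 281] [72, 71, 65] ; [641, 332, 315] [68, 46, 37] ; [643, 239, 272] [77, 74, 68] ; [641, 334, 310] [78, 62, 53] ; [645, 239, 260] [65, 62, 61] ; [642, 331, 299] [74, 70, 63] ; [640, 227, 261] [102, 98, 87] ; [640, 333, 300] [67, 64, 57] ; [644, 238, 249] [75, 71, 69] ; [639, 334, 297] [56, 53, 50] ; [644, 242, 244] [71, 67, 62] ; [638, 340, 295] [55, 55, 53] ; [641, 246, 246] [90, 73, 67] ; [63
[... 6114 characters left out ...]
; 
360 [-1, -1, -1, -1, -1, -1, -1, -1, -1, -1, -1, -1, -1, -1, -1]
380 [7, 9, 7, 4, 3, 7, 3, -1, -1, -1, -1, -1, -1, -1, -1]
400 [13, 13, 6, 5, 6, 6, -4, -1, -1, -1, -1, -1, -1, -1, -1]
420 [14, 16, 9, 5, 3, -1, -1, -1, -1, -1, -1, -1, -1, -1, -1]
440 [16, 16, 7, 3, -1, -1, -1, -1, -1, -1, -1, -1, -1, -1, -1]
460 [13, 15, 4, -1, -1, -1, -1, -1, -1, -1, -1, -1, -1, -1, -1]
480 [13, -1, -1, -1, -1, -1, -1, -1, -1, -1, -1, -1, -1, -1, -1]
500 [-1, -1, -1, -1, -1, -1, -1, -1, -1, -1, -1, -1, -1, -1, -1]
520 [-1, -1, -1, -1, -1, -1, -1, -1, -1, -1, -1, -1, -1, -1, -1]
540 [-1, -1, -1, -1, -1, -1, -1, -1, -1, -1, -1, -1, -1, -1, -1]
560 [-1, -1, -1, -1, -1, -1, -1, -1, -1, -1, -1, -1, -1, -1, -1]
```

View pics/c1.png

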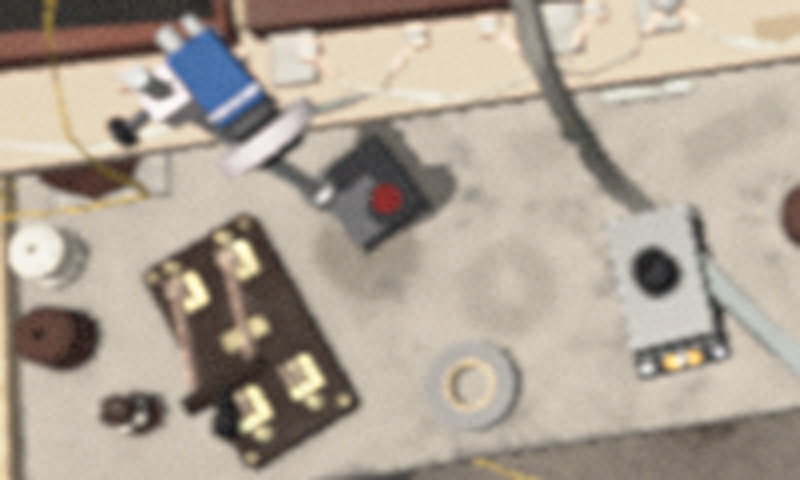

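View pics/c2.png

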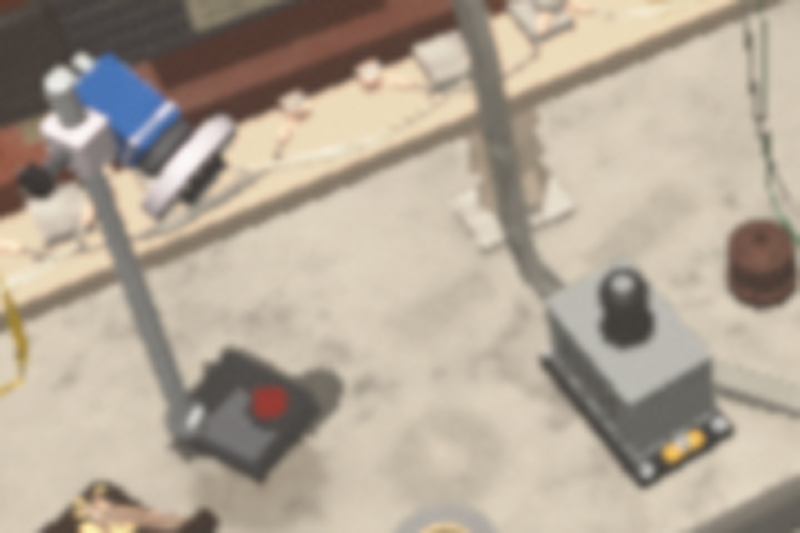

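Top crop: the blue camera at (215,75) looks to the lower right with its white ring at (265,135). Its foot is at (375,195), and the cover's knob is at (657,270). Scene crop: the black lens front shows just past the ring at (205,180). Next I'll fit the camera pose.

Run:
```python
from h import *
a=dict(np.load("top.npz"));b=dict(np.load("scene.npz"))
for n,f in(("top",a),("scene",b)):
    P=cloud(f).reshape(-1,3); C=f["img"].reshape(-1,3).astype(int)
    reg=(P[:,0]>500)&(P[:,0]<630)&(P[:,1]>200)&(P[:,1]<340)&(P[:,2]>200)
    blue=reg&(C[:,2]-C[:,0]>60); q=P[blue]; 
    c=np.median(q,0); 
    # RANSAC plane
    best=0;rng=np.random.default_rng(0)
    for _ in range(500):
        t=q[rng.choice(len(q),3,False)];nn=np.cross(t[1]-t[0],t[2]-t[0]);nn/=np.linalg.norm(nn)+1e-9
        m=abs((q-t[0])@nn)<1.5
        if m.sum()>best:best=m.sum();M=m
    qq=q[M];cc=qq.mean(0);u,s,v=np.linalg.svd(qq-cc);nn=v[2]*np.sign(v[2][2]);print(n,"blue",len(q),best,"n",nn.round(3),"c",cc.round(1),"yaw(n)",np.degrees(np.arctan2(nn[1],nn[0])))
    e1=v[0];e2=v[1];r=cv2.minAreaRect(np.c_[(qq-cc)@e1,(qq-cc)@e2].astype(np.float32));bx=cv2.boxPoints(r)
    B=cc+bx[:,:1]*e1+bx[:,1:]*e2;print("size",r[1],B.round(1).tolist());
    for i in range(4): d=B[(i+1)%4]-B[i];d/=np.linalg.norm(d);print(d.round(3))
    ring=(P[:,0]>500)&(P[:,0]<590)&(P[:,1]>210)&(P[:,1]<310)&(P[:,2]>195)&(P[:,2]<300)&(C.min(1)>150)&(C.max(1)-C.min(1)<40)
    q=P[ring];print("ring",len(q),np.median(q,0),q.min(0),q.max(0))
    np.save(n+"_ring.npy",q)
    foot=(P[:,0]>420)&(P[:,0]<600)&(P[:,1]>170)&(P[:,1]<300)&(P[:,2]>18)&(P[:,2]<27);q=P[foot]
    r=cv2.minAreaRect(q[:,:2].astype(np.float32));print("foot",len(q),r)
    # cable heights near the work
    Z=cloud(f)
    dark=(C.max(1)<110)|True
    m=(P[:,0]>380)&(P[:,0]<620)&(P[:,1]>-200)&(P[:,1]<200)&(P[:,2]>25)
    for x in range(380,640,20): print(x,[int(np.nanmax(z)) if len(z:=P[m&(abs(P[:,0]-x)<10)&(abs(P[:,1]-y)<10)][:,2]) else 0 for y in range(200,-201,-20)])
```

```text
top blue 239 157 n [-0.42  -0.307  0.854] c [586.3 278.7 277.7] yaw(n) -143.84759206515892
size (45.684181213378906, 27.4610538482666) [[607.5, 274.5, 286.6], [594.3, 298.5, 288.8], [559.2, 281.3, 265.3], [572.3, 257.3, 263.1]]
[-0.48   0.874  0.078]
[-0.77  -0.377 -0.515]
[ 0.48  -0.874 -0.078]
[0.77  0.377 0.515]
ring 267 [558.70700908 266.82262102 266.28058303] [533.64402373 233.93126805 225.72259528] [589.81060515 309.3333316  299.0031458 ]
foot 446 ((509.7488708496094, 244.51535034179688), (202.55172729492188, 59.95866394042969), 20.70262908935547)
380 [0, 0, 0, 0, 0, 0, 0, 0, 0, 0, 0, 0, 0, 0, 0, 0, 0, 0, 0, 0, 0]
400 [0, 0, 0, 0, 0, 0, 0, 0, 0, 0, 0, 0, 0, 0, 0, 0, 0, 0, 0, 0, 0]
420 [0, 0, 0, 0, 0, 68, 71, 0, 0, 0, 0, 0, 0, 0, 0, 50, 53, 52, 49, 51, 52]
440 [0, 0, 0, 0, 0, 72, 73, 74, 72, 0, 0, 0, 0, 0, 0, 51, 0, 0, 0, 0, 0]
460 [0, 0, 0, 0, 0, 73, 110, 110, 73, 0, 0, 0, 0, 0, 0, 50, 51, 142, 144, 147, 146]
480 [0, 0, 0, 0, 0, 73, 111, 110, 72, 0, 0, 0, 0, 0, 0, 141, 146, 145, 145, 145, 142]
500 [0, 0, 0, 0, 0, 71, 74, 72, 72, 0, 0, 42, 42, 38, 0, 0, 126, 122, 116, 113, 105]

[... 1478 characters left out ...]
, 0, 0, 76, 115, 113, 73, 0, 0, 0, 38, 0, 0, 146, 149, 0, 0, 0, 0]
500 [0, 0, 0, 0, 0, 73, 76, 75, 71, 0, 0, 47, 46, 37, 0, 120, 113, 0, 0, 0, 0]
520 [0, 0, 0, 0, 0, 73, 76, 72, 71, 0, 0, 43, 46, 38, 0, 0, 87, 76, 0, 0, 0]
540 [0, 0, 0, 0, 112, 249, 57, 0, 0, 0, 0, 0, 37, 0, 0, 0, 0, 0, 0, 0, 0]
560 [0, 0, 0, 0, 0, 297, 57, 0, 0, 0, 0, 0, 0, 246, 39, 0, 0, 0, 0, 0, 0]
580 [181, 180, 183, 181, 181, 319, 181, 172, 172, 172, 170, 181, 180, 276, 171, 169, 169, 182, 182, 182, 179]
600 [182, 179, 171, 184, 185, 341, 180, 186, 184, 187, 179, 179, 292, 304, 184, 183, 182, 182, 177, 179, 179]
620 [189, 182, 181, 187, 179, 348, 170, 180, 192, 190, 169, 171, 171, 315, 183, 182, 182, 179, 170, 185, 184]
```

Run:
```python
from h import *
for n in("top","scene"):
    f=dict(np.load(n+".npz"));P=cloud(f).reshape(-1,3); C=f["img"].reshape(-1,3).astype(int)
    m=(P[:,0]>455)&(P[:,0]<575)&(P[:,1]>180)&(P[:,1]<285)&(P[:,2]>19)&(P[:,2]<29);q=P[m]
    r=cv2.minAreaRect(q[:,:2].astype(np.float32));print(n,"foot",len(q),r)
    h=np.histogram2d(q[:,0],q[:,1],bins=[range(455,580,10),range(180,290,10)])[0].astype(int);print(h)
    psi=np.radians(30);a=np.array([-np.cos(psi)*.866,-np.sin(psi)*.866,-.5]);y=np.array([-np.sin(psi),np.cos(psi),0]);up=np.cross(a,-y)*-1
    if up[2]<0:up=-up
    O=np.array([545,265,235.])
    reg=(P[:,0]>500)&(P[:,0]<620)&(P[:,1]>210)&(P[:,1]<330)&(P[:,2]>190)
    q=P[reg]-O;c=C[reg];L=np.c_[q@y,q@up,q@a]
    print("lat/up/along of a,y,up",a.round(3),y.round(3),up.round(3))
    for al in range(-80,40,5):
        k=(L[:,2]>=al)&(L[:,2]<al+5)&(abs(L[:,0])<60)&(abs(L[:,1])<50)
        if k.sum()>2: print(al,k.sum(),"lat",L[k,0].min().round(1),L[k,0].max().round(1),"up",L[k,1].min().round(1),L[k,1].max().round(1),"col",np.median(c[k],0))
    m=(P[:,0]>522)&(P[:,0]<575)&(P[:,1]>40)&(P[:,1]<150)&(P[:,2]>15);q=P[m]
    for z in range(15,330,20):
        k=(q[:,2]>=z)&(q[:,2]<z+20)
        if k.sum(): print("hose",z,k.sum(),q[k].min(0).round(),q[k].max(0).round())
```

```text
top foot 149 ((514.1510009765625, 247.06591796875), (137.6123504638672, 52.398380279541016), 17.68343162536621)
[[ 0  0  3  4  1  0  0  0  0  0]
 [ 0  0  0  0  0  0  0  0  0  0]
 [ 0  0  0  0  0  0  0  0  0  0]
 [ 0  0  0  0  0  0  0  0  0  0]
 [ 0  0  0  0  0  0  0  0  0  0]
 [ 0  0  0  0  0  0  0  0  0  0]
 [ 0  0  0  0  0  0  0  0  0  0]
 [ 0  0  0  0  0  0  0  0  0  0]
 [ 0  0  0  0  0  0  0  0  1  8]
 [ 0  0  0  0  0  0  0  4 12  8]
 [ 0  0  0  0  0  3  9 12 12 11]
 [ 0  0  0  0  0  3 12 10  6 10]]
lat/up/along of a,y,up [-0.75  -0.433 -0.5  ] [-0.5    0.866  0.   ] [-0.433 -0.25   0.866]
-80 53 lat -23.4 22.3 up -9.5 43.7 col [118. 134. 172.]
-75 64 lat -23.4 27.0 up -8.8 41.3 col [ 75. 111. 166.]
-70 61 lat -23.3 29.2 up -0.5 35.7 col [ 76. 113. 167.]
-65 77 lat -23.4 46.2 up -5.3 26.1 col [ 94. 116. 168.]
-60 83 lat -23.5 50.0 up -5.0 22.1 col [ 94. 115. 169.]
-55 72 lat -23.6 51.4 up -13.3 21.2 col [ 80. 115. 168.]
-50 56 lat -23.3 48.4 up -3.1 18.8 col [ 77. 110. 158.]
-45 47 lat -23.8 27.5 up -16.9 18.8 col [116. 126. 167.]
-40 46 lat -24.1 22.0 up -26.1 19.3 col [169.  16
[... 2695 characters left out ...]
 [119. 112. 103.]
hose 15 1 [545.  96.  33.] [545.  96.  33.]
hose 35 23 [533.  81.  41.] [555. 102.  55.]
hose 55 41 [522.  61.  55.] [554. 107.  74.]
hose 75 36 [539.  95.  76.] [558. 108.  95.]
hose 95 37 [545.  94.  96.] [561. 110. 115.]
hose 115 41 [544.  96. 116.] [563. 108. 135.]
hose 135 32 [546.  96. 137.] [561. 109. 155.]
hose 155 36 [545.  96. 155.] [560. 110. 174.]
hose 175 39 [546.  96. 175.] [561. 110. 194.]
hose 195 42 [544.  96. 196.] [562. 110. 215.]
hose 215 40 [546.  96. 216.] [564. 109. 233.]
hose 235 50 [545.  96. 235.] [567. 109. 254.]
hose 255 58 [551.  95. 255.] [571. 109. 275.]
hose 275 59 [557.  96. 275.] [575. 110. 295.]
hose 295 6 [570.  98. 296.] [575. 109. 301.]
```

```bash
cat >> h.py <<'E'
def Rtool(xdir,zdir):
    x=np.array(xdir,float);z=np.array(zdir,float);z/=np.linalg.norm(z);x-=z*(x@z);x/=np.linalg.norm(x)
    return R.from_matrix(np.c_[x,np.cross(z,x),z])
def down(yawdeg):
    t=np.radians(yawdeg);return Rtool([np.cos(t),np.sin(t),0],[0,0,-1])
def plan(p,Rt):
    s=status.sense();R0=rot(s);rv=(R0.inv()*Rt).as_rotvec();d=R0.inv().apply(np.array(p)-s["position"])
    print("t",round(s["time_s"],2),"pos",s["position"].round(1),"row",(rv/np.pi).round(4).tolist(),(d/400).round(4).tolist(),"deg",np.degrees(np.linalg.norm(rv)).round(1),"mm",np.linalg.norm(d).round(1),"F",s["wrist_force"].round(1),"grip",round(s["grip_width"],1),round(s["finger_force"],1),"j",s["joints"].round(2))
E
python3 - <<'E'
from h import *
a=np.array([-.75,-.433,-.5]);y=np.array([-.5,.866,0]);up=np.array([-.433,-.25,.866]);O=np.array([545,265,235.])
for n in("top","scene"):
    f=dict(np.load(n+".npz"));P=cloud(f).reshape(-1,3); C=f["img"].reshape(-1,3).astype(int)
    q=P-O;L=np.c_[q@y,q@up,q@a];k=(L[:,2]>-9)&(L[:,2]<20)&(abs(L[:,0]+8)<24)&(abs(L[:,1])<30)&(C.max(1)<160)
    o=np.argsort(L[k,2]);print(n,np.c_[L[k],C[k][:,:1]][o].round(1)[-25:].tolist())
    m=(P[:,0]>380)&(P[:,0]<580)&(P[:,1]<-370)&(P[:,1]>-540)
    for x in range(390,580,20): print(x,[int(np.nanmax(z)) if len(z:=P[m&(abs(P[:,0]-x)<10)&(abs(P[:,1]-yy)<5)][:,2]) else -1 for yy in range(-375,-540,-10)])
plan([340,-255,240],down(57)); plan([474,72,240],down(95.4))
E
```

```text
top [[-20.4, 8.6, -2.2, 86.0], [-15.0, 14.6, -1.9, 73.0], [-3.9, 13.3, -1.6, 69.0], [-9.4, 18.5, -1.4, 73.0], [-1.2, 15.7, -1.4, 58.0], [-11.9, 14.2, -1.4, 66.0], [4.6, 7.9, -1.3, 109.0], [-19.5, 12.6, -0.9, 78.0], [-5.9, 15.6, -0.6, 57.0], [-21.7, 5.1, -0.5, 104.0], [-16.4, 12.8, -0.4, 83.0], [2.6, 10.5, -0.3, 77.0], [-13.6, 14.5, -0.1, 99.0], [-2.8, 15.5, -0.1, 47.0], [-10.9, 17.9, -0.0, 111.0], [0.3, 15.2, 0.4, 68.0], [-20.9, 10.8, 0.6, 133.0], [-7.6, 16.1, 0.7, 90.0], [-18.0, 11.7, 1.0, 125.0], [-15.1, 13.8, 1.3, 144.0], [-4.4, 14.8, 1.3, 64.0], [-12.1, 14.0, 1.7, 159.0], [4.3, 8.2, 1.8, 133.0], [-1.2, 13.6, 1.9, 77.0], [-9.2, 15.6, 2.0, 140.0]]
390 [3, 3, 5, 11, 10, 2, 0, 3, 15, 17, 108, 106, 107, 105, 106, 106, 106]
410 [4, 7, 6, 13, 12, 5, 4, 1, 18, 19, 107, 104, 107, 106, 106, 109, 107]
430 [3, 4, 4, 13, 15, 2, 5, 4, 15, 30, 107, 106, 106, 105, 106, 106, 107]
450 [1, 5, 1, 13, 13, 4, 2, 3, 16, 31, 105, 105, 105, 104, 105, 104, 104]
470 [3, 6, 1, 13, 14, 2, 2, 6, 15, 31, 86, 89, 93, 92, 92, 90, 86]
490 [2, 8, 5, 13, 12, 12, 2, 3, 6, 3, 53, 87, 90, 91, 89, 90, 86]
510 [9, 4, 2,
[... 1255 characters left out ...]
0 [-1, -1, -1, -1, -1, 4, 3, 3, 4, 4, 79, 88, 92, 90, 91, 90, 86]
510 [-1, -1, -1, -1, -1, -1, -1, -1, 2, 2, 6, 5, 4, 3, 0, -480, -482]
530 [-1, -1, -1, -1, -1, -1, -1, -1, -1, -1, -1, 4, 5, 2, 6, 7, 5]
550 [-1, -1, -1, -1, -1, -1, -1, -1, -1, -1, -1, -1, -1, 0, 5, 15, 19]
570 [-1, -1, -1, -1, -1, -1, -1, -1, -1, -1, -1, -1, -1, -1, -1, -482, 9]
t 1.0 pos [ 201.2 -591.7  231.3] row [-0.0, -0.0, -0.2123] [0.5994, -0.6853, -0.0217] deg 38.2 mm 364.3 F [-0.5  0.4  0.1] grip 85.5 0.0 j [-1.36  0.22  1.61  0.    1.31 -0.11]
t 1.0 pos [ 201.2 -591.7  231.3] row [0.0, -0.0, -0.4257] [1.1798, -1.3514, -0.0217] deg 76.6 mm 717.6 F [-0.5  0.4  0.1] grip 85.5 0.0 j [-1.36  0.22  1.61  0.    1.31 -0.11]
```

```bash
python3 -m pendant '[[[0,0,-0.2,0.3,-0.343,0,0],[0,0,-0.2,0.3,-0.343,0,0],[0,0,-0.2,0.3,-0.343,0,0],[0,0,-0.2,0.3,-0.343,0,0],[0,0,-0.2,0.3,-0.343,0,0]]]' 25; python3 -c "
from h import *
plan([380,-155,235],down(75));plan([474,72,235],down(95.4))"
```

```text
time_s: 1.42
position: [271.9, -418.5, 230.7]
ee_rot: [-0.001, 0.887, 0.462, 0.001]
wrist_force: [-0.4, -0.3, -0.6]
grip_width: 85.7
finger_force: 0.0
t 1.42 pos [ 271.9 -418.5  230.7] row [-0.0003, -0.0011, -0.1107] [0.6949, -0.1556, -0.0083] deg 19.9 mm 284.9 F [-0.4 -0.3 -0.6] grip 85.7 0.0 j [-1.14 -0.05  1.9   0.    1.29 -0.53]
t 1.42 pos [ 271.9 -418.5  230.7] row [-0.0001, -0.0011, -0.2241] [1.2947, -0.2879, -0.0062] deg 40.3 mm 530.5 F [-0.4 -0.3 -0.6] grip 85.7 0.0 j [-1.14 -0.05  1.9   0.    1.29 -0.53]
```

```bash
python3 -m pendant '[[[0,0,-0.2,0.95,-0.211,0,0],[0,0,-0.2,0.95,-0.211,0,0],[0,0,-0.2,0.95,-0.211,0,0],[0,0,-0.2,0.95,-0.211,0,0],[0,0,-0.2,0.95,-0.211,0,0]]]'; python3 -c "
from h import *
plan([474,72,235],down(95.4))"
```

```text
time_s: 1.83
position: [352.1, -229.5, 231.6]
ee_rot: [0.001, 0.703, 0.711, 0.0]
wrist_force: [1.1, 0.2, 0.9]
grip_width: 85.5
finger_force: 0.0
t 1.83 pos [ 352.1 -229.5  231.6] row [0.0003, 0.0002, -0.0261] [0.75, 0.3141, -0.0086] deg 4.7 mm 325.3 F [1.1 0.2 0.9] grip 85.5 0.0 j [-0.75 -0.25  2.07  0.    1.32 -0.76]
```

```bash
python3 -m pendant '[[[0,0,-0.026,0.752,0.317,0,0],[0,0,-0.026,0.752,0.317,0,0],[0,0,-0.026,0.752,0.317,0,0],[0,0,-0.026,0.752,0.317,0,0],[0,0,-0.026,0.752,0.317,0,0]]]' >/dev/null;python3 -c "
from h import *
plan([475,72,170],down(95.4))"
```

```text
t 2.25 pos [431.8 -36.7 231.8] row [0.0005, 0.0002, -0.0018] [0.2612, 0.1315, 0.1547] deg 0.3 mm 132.3 F [ 0.5 -0.3  0.1] grip 85.6 0.0 j [-0.25 -0.21  2.04 -0.    1.31 -0.34]
```

```bash
python3 -m pendant '[[[0,0,-0.002,0.261,0.131,0,0],[0,0,-0.002,0.261,0.131,0,0],[0,0,-0.002,0.261,0.131,0.155,0],[0,0,-0.002,0.261,0.131,0.155,0],[0,0,-0.002,0.261,0.131,0.155,0]]]' >/dev/null;python3 - <<'E'
from h import *
plan([475,72,79],down(95.4))
f=optics.grab_frame("scene");g=optics.grab_frame("top")
im=np.hstack([cv2.resize(x["img"][v-50:v+70,u-60:u+60],(400,400)) for x,u,v in((f,280,250),(g,264,225))])
cv2.imwrite("pics/g1.png",im[:,:,::-1])
E
```

```text
t 2.67 pos [470.5  72.4 164. ] row [-0.0032, -0.0006, 0.0014] [-0.0024, 0.0133, 0.2123] deg 0.6 mm 85.1 F [-1.9 -1.1 -1.6] grip 85.2 0.0 j [ 0.   -0.03  2.01  0.    1.17 -0.09]
```

View pics/g1.png

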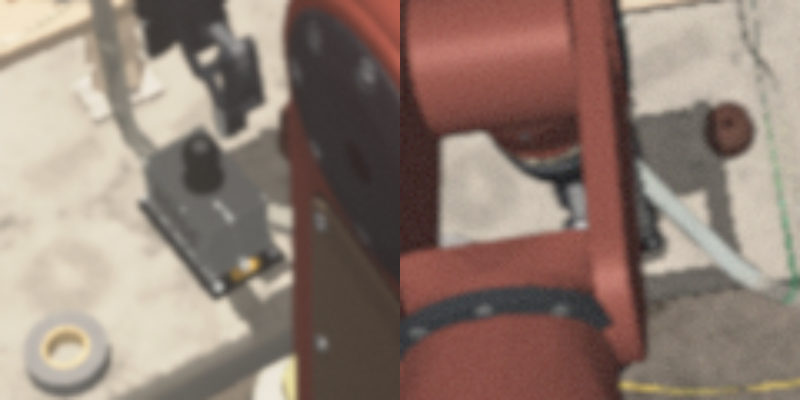

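Run:
```python
from h import *
f=dict(np.load("scene.npz"))
s=status.sense();p=s["position"];y=rot(s).as_matrix()[:,1];print(p,y)
for d in(-50,-42,0,42,50):
  for b in (0,13): print(d,b,((w2pix(f,p+d*y+[0,0,b])-[220,200])/.3).round())
print(((w2pix(f,np.array([475,72,110]))-[220,200])/.3).round())
```

```text
[473.17248514  70.03727429 168.4384021 ] [ 0.99534798  0.09629137 -0.00322101]
-50 0 [236. 139.]
-50 13 [235. 128.]
-42 0 [230. 132.]
-42 13 [229. 120.]
0 0 [196.  95.]
0 13 [195.  83.]
42 0 [164.  59.]
42 13 [163.  47.]
50 0 [158.  52.]
50 13 [157.  40.]
[199. 145.]
```

```bash
python3 -m pendant '[[[0,0,0,0,0,0.07,0],[0,0,0,0,0,0.13,0],[0,0,0,0,0,0.18,0],[0,0,0,0,0,0.21,0],[0,0,0,0,0,0.228,0]]]' >/dev/null;python3 -m pendant '[[[0,0,0,0,0,0,0],[0,0,0,0,0,0,0],[0,0,0,0,0,0,0]]]'; python3 -c "
from h import *
plan([475,72,79],down(95.4))"
```

```text
time_s: 3.43
position: [476.0, 69.4, 80.0]
ee_rot: [0.001, 0.673, 0.74, 0.001]
wrist_force: [0.7, -0.9, 0.7]
grip_width: 85.5
finger_force: 0.0
t 3.43 pos [476.   69.4  80. ] row [0.0011, 0.0001, -0.0] [0.0067, -0.0018, 0.0026] deg 0.2 mm 2.9 F [ 0.7 -0.9  0.7] grip 85.5 0.0 j [-0.    0.1   2.06 -0.    0.98 -0.1 ]
```

```bash
python3 -m pendant '[[[0,0,0,0.007,0,0.002,0],[0,0,0,0.007,0,0.002,0.4],[0,0,0,0.007,0,0.002,0.8],[0,0,0,0.007,0,0.002,1],[0,0,0,0.007,0,0.002,1]]]' 35 >/dev/null;python3 -m pendant '[[[0,0,0,0,0,0,1],[0,0,0,0,0,0,1],[0,0,0,0,0,0,1],[0,0,0,0,0,0,1],[0,0,0,0,0,0,1]]]'; python3 -c "
from h import *
plan([475,72,79],down(95.4))"
```

```text
time_s: 4.27
position: [474.2, 72.7, 77.5]
ee_rot: [0.0, 0.673, 0.74, 0.0]
wrist_force: [-0.1, 0.1, 2.3]
grip_width: 27.0
finger_force: 34.3
t 4.27 pos [474.2  72.7  77.5] row [0.0001, -0.0, 0.0002] [-0.002, 0.0018, -0.0037] deg 0.0 mm 1.8 F [-0.1  0.1  2.3] grip 27.0 34.3 j [ 0.01  0.11  2.06  0.    0.97 -0.09]
```

```bash
python3 -m pendant '[[[0,0,0,0,0,-0.01,1],[0,0,0,0,0,-0.03,1],[0,0,0,0,0,-0.06,1],[0,0,0,0,0,-0.1,1],[0,0,0,0,0,-0.15,1]]]'; python3 -m pendant '[[[0,0,0,0,0,-0.06,1],[0,0,0,0,0,-0.12,1],[0,0,0,0,0,-0.19,1],[0,0,0,0,0,-0.26,1],[0,0,0,0,0,-0.32,1]]]';python3 -c "
from h import *
plan([455,-330,265],down(90));plan([465,-120,265],down(92))"
```

```text
time_s: 4.68
position: [472.3, 72.6, 136.8]
ee_rot: [-0.001, 0.673, 0.74, -0.001]
wrist_force: [-1.2, 0.4, -1.3]
grip_width: 26.9
finger_force: 34.5
time_s: 5.1
position: [473.8, 72.7, 267.5]
ee_rot: [0.0, 0.673, 0.74, 0.0]
wrist_force: [0.1, 0.2, -1.7]
grip_width: 26.7
finger_force: 34.6
t 5.1 pos [473.8  72.7 267.5] row [0.0004, 0.0, 0.0302] [-0.9977, -0.1423, 0.0062] deg 5.4 mm 403.1 F [ 0.1  0.2 -1.7] grip 26.7 34.6 j [ 0.01 -0.13  1.91 -0.    1.37 -0.09]
t 5.1 pos [473.8  72.7 267.5] row [0.0004, 0.0, 0.0191] [-0.4774, -0.0676, 0.0062] deg 3.4 mm 192.9 F [ 0.1  0.2 -1.7] grip 26.7 34.6 j [ 0.01 -0.13  1.91 -0.    1.37 -0.09]
```

```bash
python3 -m pendant '[[[0,0,0.005,-0.06,-0.008,0,1],[0,0,0.01,-0.14,-0.02,0,1],[0,0,0.015,-0.24,-0.034,0,1],[0,0,0.018,-0.34,-0.048,0,1],[0,0,0.02,-0.44,-0.062,0,1]]]'; python3 -m pendant '[[[0,0,0.003,-0.1,-0.014,0,1],[0,0,0.006,-0.2,-0.028,0,1],[0,0,0.01,-0.3,-0.042,0,1],[0,0,0.01,-0.39,-0.06,0,1],[0,0,0.01,-0.45,-0.07,0,1]]]';python3 -c "
from h import *
plan([455,-330,265],down(90))"
```

```text
time_s: 5.52
position: [465.2, -106.1, 265.7]
ee_rot: [0.0, 0.695, 0.719, 0.0]
wrist_force: [1.6, -0.6, -0.5]
grip_width: 26.9
finger_force: 34.6
time_s: 5.93
position: [442.4, -288.9, 265.5]
ee_rot: [0.0, 0.708, 0.707, -0.001]
wrist_force: [0.5, 0.2, -1.9]
grip_width: 27.0
finger_force: 34.6
t 5.93 pos [ 442.4 -288.9  265.5] row [-0.0002, 0.0004, -0.0005] [-0.1027, 0.0317, 0.0013] deg 0.1 mm 43.0 F [ 0.5  0.2 -1.9] grip 27.0 34.6 j [-0.71 -0.02  1.8  -0.    1.36 -0.71]
```

```bash
python3 -m pendant '[[[0,0,0,-0.05,0.016,0,1],[0,0,0,-0.1,0.032,0,1],[0,0,0,-0.103,0.032,0,1],[0,0,0,-0.103,0.032,0,1]]]' >/dev/null; python3 -m pendant '[[[0,0,0,0,0,0.07,1],[0,0,0,0,0,0.16,1],[0,0,0,0,0,0.25,1],[0,0,0,0,0,0.33,1],[0,0,0,0,0,0.38,1]]]';python3 -m pendant '[[[0,0,0,0,0,0.03,1],[0,0,0,0,0,0.05,1],[0,0,0,0,0,0.06,1],[0,0,0,0,0,0.06,1]]]';python3 -c "
from h import *
plan([455,-330,68],down(90))"
```

```text
time_s: 6.68
position: [454.3, -323.5, 109.4]
ee_rot: [-0.003, 0.706, 0.708, -0.0]
wrist_force: [-0.7, 0.1, -1.8]
grip_width: 26.9
finger_force: 34.7
time_s: 7.02
position: [456.9, -326.8, 89.7]
ee_rot: [0.0, 0.707, 0.708, 0.0]
wrist_force: [-0.7, -0.5, -0.8]
grip_width: 26.4
finger_force: 34.7
t 7.02 pos [ 456.9 -326.8   89.7] row [0.0001, 0.0001, 0.0004] [-0.008, -0.0049, 0.0542] deg 0.1 mm 22.0 F [-0.7 -0.5 -0.8] grip 26.4 34.7 j [-0.75  0.25  1.87  0.    1.03 -0.75]
```

```bash
python3 -m pendant '[[[0,0,0,-0.005,0,0.015,1],[0,0,0,-0.005,0,0.03,1],[0,0,0,-0.005,0,0.038,1],[0,0,0,-0.005,0,0.042,1],[0,0,0,-0.005,0,0.042,1]]]';python3 -m pendant '[[[0,0,0,0,0,0.003,1],[0,0,0,0,0,0.006,1],[0,0,0,0,0,0.009,1],[0,0,0,0,0,0.012,1],[0,0,0,0,0,0.012,1]]]'
```

```text
time_s: 7.43
position: [456.3, -328.7, 72.1]
ee_rot: [-0.0, 0.707, 0.707, 0.0]
wrist_force: [0.4, -0.2, -0.6]
grip_width: 26.7
finger_force: 34.7
time_s: 7.85
position: [456.8, -329.0, 67.8]
ee_rot: [0.0, 0.707, 0.707, 0.0]
wrist_force: [-0.1, -0.1, -0.3]
grip_width: 26.9
finger_force: 34.8
```

```bash
python3 -m pendant '[[[0,0,0,0,0,0.002,1],[0,0,0,0,0,0.004,1],[0,0,0,0,0,0.004,1],[0,0,0,0,0,0.004,1]]]';python3 -m pendant '[[[0,0,0,0,0,0.002,1],[0,0,0,0,0,0.004,1],[0,0,0,0,0,0.004,1],[0,0,0,0,0,0.004,1]]]'
```

```text
time_s: 8.18
position: [457.5, -329.3, 67.4]
ee_rot: [0.001, 0.707, 0.707, 0.0]
wrist_force: [0.1, 2.3, 5.5]
grip_width: 26.9
finger_force: 35.1
time_s: 8.52
position: [457.7, -329.3, 67.2]
ee_rot: [0.001, 0.707, 0.707, 0.0]
wrist_force: [-1.2, 3.9, 11.6]
grip_width: 26.4
finger_force: 35.6
```

```bash
python3 -m pendant '[[[0,0,0,0,0,-0.003,1],[0,0,0,0,0,-0.003,0.8],[0,0,0,0,0,-0.003,0.5],[0,0,0,0,0,-0.003,0.2],[0,0,0,0,0,-0.003,0]]]';python3 -m pendant '[[[0,0,0,0,0,0,0],[0,0,0,0,0,0,0],[0,0,0,0,0,0,0],[0,0,0,0,0,0,0]]]';python3 -m pendant '[[[0,0,0,0,0,-0.05,0],[0,0,0,0,0,-0.13,0],[0,0,0,0,0,-0.23,0],[0,0,0,0,0,-0.33,0],[0,0,0,0,0,-0.4,0]]]';python3 -c "
from h import *
plan([475,-110,240],down(50));plan([475,72,230],down(5.4))"
```

```text
time_s: 8.93
position: [456.2, -328.7, 65.1]
ee_rot: [-0.0, 0.707, 0.707, -0.0]
wrist_force: [0.3, -0.2, 0.8]
grip_width: 62.0
finger_force: 0.0
time_s: 9.27
position: [456.4, -328.8, 65.4]
ee_rot: [-0.0, 0.707, 0.707, -0.0]
wrist_force: [0.1, 0.3, -0.5]
grip_width: 85.3
finger_force: 0.0
time_s: 9.68
position: [457.6, -329.7, 229.7]
ee_rot: [0.002, 0.707, 0.707, 0.0]
wrist_force: [-0.1, -0.6, 1.0]
grip_width: 85.3
finger_force: 0.0
t 9.68 pos [ 457.6 -329.7  229.7] row [0.0014, 0.0006, 0.2225] [0.5492, 0.0441, -0.0272] deg 40.0 mm 220.7 F [-0.1 -0.6  1. ] grip 85.3 0.0 j [-0.75  0.09  1.76 -0.    1.29 -0.75]
t 9.68 pos [ 457.6 -329.7  229.7] row [0.0016, 0.0, 0.4702] [1.0043, 0.0443, -0.0036] deg 84.6 mm 402.1 F [-0.1 -0.6  1. ] grip 85.3 0.0 j [-0.75  0.09  1.76 -0.    1.29 -0.75]
```

Run:
```python
from h import *
f=optics.grab_frame("scene");g=optics.grab_frame("top")
np.savez("scene1.npz",**f);np.savez("top1.npz",**g)
im=np.hstack([cv2.resize(x["img"][v-35:v+35,u-35:u+35],(400,400),interpolation=cv2.INTER_CUBIC) for x,u,v in((f,283,265),(g,264,230))])
cv2.imwrite("pics/f1.png",im[:,:,::-1])
cv2.imwrite("pics/full2.png",np.vstack([cv2.resize(f["img"],(480,300)),cv2.resize(g["img"],(480,300))])[:,:,::-1])
for n,x in(("scene",f),("top",g)):
    for t in("striker_pin","fuse_middle","fuse","fuse_cover"):
        for d in nets.look_for(n,t)[:2]:
            u,v=d["point"][0]*640,d["point"][1]*400;print(n,t,round(d["p"],2),round(u),round(v),pix2w(x,u,v).round())
    P=cloud(x).reshape(-1,3);C=x["img"].reshape(-1,3).astype(int)
    m=(P[:,0]>410)&(P[:,0]<540)&(P[:,1]>30)&(P[:,1]<115)&(C[:,0]-C[:,1:].max(1)>50);print("red",P[m].mean(0),m.sum())
    m=(P[:,0]>445)&(P[:,0]<505)&(P[:,1]>50)&(P[:,1]<95)&(P[:,2]>50)&(P[:,2]<64);print("barrel",np.median(P[m],0),m.sum())
```

```text
scene striker_pin 0.82 280 259 [472.  78.  55.]
scene striker_pin 0.51 412 204 [ 438. -310.   65.]
scene fuse_middle 0.66 280 258 [472.  76.  59.]
scene fuse 0.71 280 258 [471.  76.  56.]
scene fuse_cover 0.75 413 206 [ 435. -311.   61.]
red [nan nan nan] 0
barrel [474.24550216  74.77867962  56.94027807] 176
top striker_pin 0.73 264 232 [468.  76.  55.]
top fuse_middle 0.6 265 228 [479.  70.  59.]
top fuse 0.74 267 230 [471.  67.  55.]
top fuse 0.71 390 177 [ 563. -286.   80.]
top fuse_cover 0.66 405 213 [ 463. -313.   54.]
top fuse_cover 0.61 214 257 [428. 228.  -1.]
red [518.97003033  79.83965376  33.39482921] 5
barrel [475.60596135  71.50425849  55.33522624] 175<stdin>:12: RuntimeWarning: Mean of empty slice.
  ret = um.true_divide(
```

View pics/f1.png

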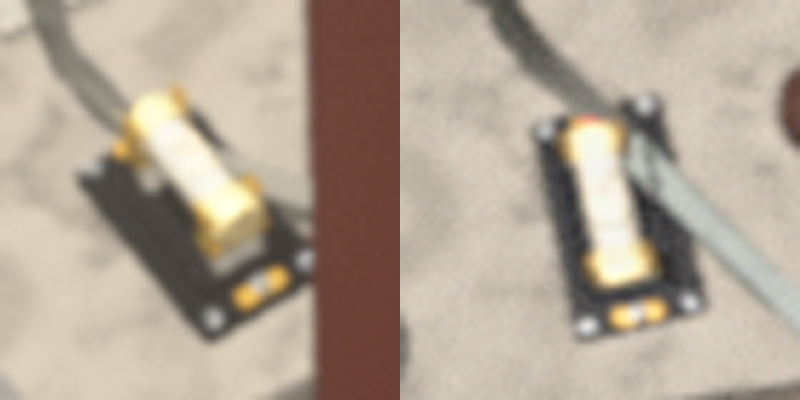

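View pics/full2.png

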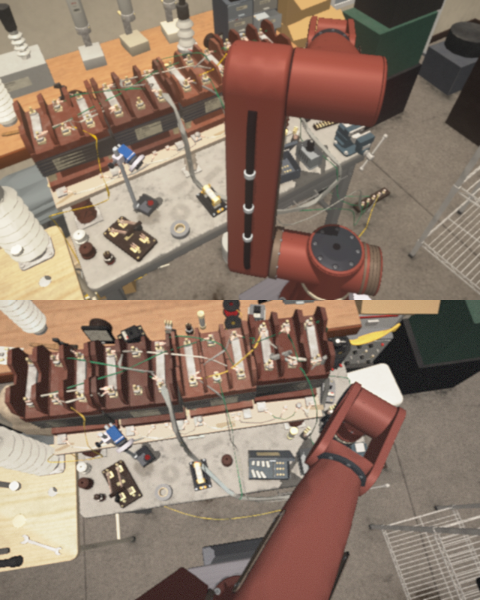

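The cover now stands on the patch, scene view about (310,155). The fuse lies in its clips, with the red pin at the far +x end (top crop (590,120)). Next I'll check the height of the hose beside the base.

```bash
python3 - <<'E'
from h import *
for n in("scene1","top1"):
    P=cloud(dict(np.load(n+".npz"))).reshape(-1,3)
    for x in range(440,530,10): print(x,[int(np.nanmax(z)) if len(z:=P[(abs(P[:,0]-x)<5)&(abs(P[:,1]-y)<5)][:,2]) else -1 for y in range(130,-20,-10)])
plan([480,-110,240],down(50))
E
python3 -m pendant '[[[0,0,0.22,0.549,0.05,-0.02,0.2],[0,0,0.22,0.549,0.05,-0.02,0.4],[0,0,0.22,0.549,0.05,-0.02,0.4],[0,0,0.22,0.549,0.05,-0.02,0.4],[0,0,0.22,0.549,0.05,-0.02,0.4]]]'
python3 -c "
from h import *
plan([475,72.8,230],down(5.4))"
```

```text
440 [6, 4, 5, 14, 42, 60, 60, 59, 22, 14, 1, -716, -724, -716, -714]
450 [2, 4, 7, 15, 40, 59, 59, 60, 21, 12, 11, -718, -714, -716, -717]
460 [3, 4, 11, 15, 18, 59, 61, 53, -712, 12, 16, 13, -711, -716, -718]
470 [3, 4, 9, 20, 18, 59, 62, 55, -718, 18, 16, 9, -718, -720, -721]
480 [2, 3, 13, 21, 21, 61, 59, 52, 17, 16, 13, 5, -1, -716, -722]
490 [5, 6, 12, 21, 50, 61, 59, -705, 19, 17, 3, 3, 3, -712, -715]
500 [5, 6, 10, 21, 62, 62, 59, 58, 15, 7, 4, 4, 2, 2, -717]
510 [4, 2, 16, 18, 60, 60, 60, 63, 19, 9, 3, 4, 3, 2, -713]
520 [6, 4, 16, 16, 26, -713, -718, -721, 16, 5, 2, 2, 4, 2, 3]
440 [3, 2, 3, 12, 19, 59, 60, 60, 57, 13, 4, 12, 12, 14, 2]
450 [1, 1, 1, 11, 17, 60, 60, 62, 45, 10, 14, 13, 14, 3, 2]
460 [4, 0, 2, 12, 22, 56, 58, 55, 21, 13, 15, 14, 11, 3, 3]
470 [4, 0, 2, 12, 21, 58, 60, 53, 19, 14, 14, 14, 1, 2, 3]
480 [2, 3, 5, 16, 16, 59, 59, 53, 19, 19, 15, 2, 2, 2, 2]
490 [3, 4, 1, 15, 17, 59, 60, 54, 18, 15, 1, 3, 4, 2, 0]
500 [3, 4, 11, 20, 60, 62, 60, 60, 17, 12, 1, 3, 2, 2, 12]
510 [3, 2, 10, 17, 61, 59, 58, 57, 19, 10, 0, 1, 4, 1, 12]
520 [0, 4, 10, 15, 15, 33, 25, 21, 11, 10, 4, 4, 3, 0, 9]
t 10.18 pos [ 455.8 -328.1  223.7] row [-0.0011, -0.0005, 0.2224] [0.5453, 0.0609, -0.0396] deg 40.0 mm 220.1 F [-1.2  0.6  0.5] grip 85.1 0.0 j [-0.75  0.09  1.77  0.    1.28 -0.75]
time_s: 10.6
position: [473.8, -132.5, 231.9]
ee_rot: [-0.001, 0.882, 0.47, -0.0]
wrist_force: [0.6, 0.6, 0.4]
grip_width: 50.8
finger_force: 0.0
t 10.6 pos [ 473.8 -132.5  231.9] row [-0.0005, 0.0002, 0.2817] [0.4278, -0.2838, 0.0052] deg 50.7 mm 205.4 F [0.6 0.6 0.4] grip 50.8 0.0 j [-0.42 -0.07  1.92  0.    1.3   0.18]
```

```bash
python3 -m pendant '[[[0,0,0.28,0.428,-0.284,0,0.4],[0,0,0.28,0.428,-0.284,0,0.4],[0,0,0.28,0.428,-0.284,0,0.4],[0,0,0.28,0.428,-0.284,0,0.4],[0,0,0.28,0.428,-0.284,0,0.4]]]' >/dev/null
python3 -c "
from h import *
plan([475,72.8,120],down(5.4))"
```

```text
t 11.02 pos [474.   49.3 232. ] row [-0.0001, 0.0004, 0.1084] [0.0275, -0.0521, 0.28] deg 19.5 mm 114.5 F [ 1.3 -0.3  0.4] grip 51.2 0.0 j [-0.04 -0.11  1.95  0.    1.3   1.09]
```

```bash
python3 -m pendant '[[[0,0,0.04,0,0,0.02,0.4],[0,0,0.083,0,0,0.08,0.4],[0,0,0.083,0,0,0.16,0.4],[0,0,0.083,0,0,0.22,0.4],[0,0,0.083,0,0,0.25,0.4]]]' >/dev/null
python3 -m pendant '[[[0,0,0,0,0,0,0.4],[0,0,0,0,0,0,0.4],[0,0,0,0,0,0,0.4]]]'
python3 -c "
from h import *
plan([475,72.8,27],down(5.4))"
```

```text
time_s: 11.68
position: [475.5, 47.4, 133.6]
ee_rot: [0.0, 0.996, 0.09, 0.001]
wrist_force: [1.0, -0.4, 0.6]
grip_width: 51.0
finger_force: 0.0
t 11.68 pos [475.5  47.4 133.6] row [0.0001, -0.0004, 0.0271] [0.0098, -0.0627, 0.2664] deg 4.9 mm 109.6 F [ 1.  -0.4  0.6] grip 51.0 0.0 j [-0.05  0.01  2.04  0.    1.09  1.34]
```

```bash
python3 -m pendant '[[[0,0,0.027,0.01,-0.063,0,0.4],[0,0,0.027,0.01,-0.063,0,0.4],[0,0,0.027,0.01,-0.063,0,0.4],[0,0,0.027,0.01,-0.063,0.08,0.4],[0,0,0.027,0.01,-0.063,0.12,0.4]]]' >/dev/null
python3 -m pendant '[[[0,0,0,0,0,0,0.4],[0,0,0,0,0,0,0.4],[0,0,0,0,0,0,0.4]]]'
python3 -c "
from h import *
plan([475,72.8,27],down(5.4))"
```

```text
time_s: 12.35
position: [475.4, 72.6, 86.2]
ee_rot: [0.0, 0.999, 0.047, 0.001]
wrist_force: [0.5, 0.8, 0.0]
grip_width: 51.5
finger_force: 0.0
t 12.35 pos [475.4  72.6  86.2] row [0.0001, -0.0008, 0.0002] [-0.0014, -0.0006, 0.148] deg 0.1 mm 59.2 F [0.5 0.8 0. ] grip 51.5 0.0 j [ 0.01  0.09  2.06 -0.    0.99  1.48]
```

```bash
python3 -m pendant '[[[0,0,0,-0.001,0,0.04,0.4],[0,0,0,-0.001,0,0.08,0.4],[0,0,0,-0.001,0,0.12,0.4],[0,0,0,-0.001,0,0.14,0.4],[0,0,0,-0.001,0,0.15,0.4]]]' >/dev/null
python3 -m pendant '[[[0,0,0,0,0,0,0.4],[0,0,0,0,0,0,0.4],[0,0,0,0,0,0,0.5],[0,0,0,0,0,0,0.55],[0,0,0,0,0,0,0.6]]]' 30
python3 -c "
from h import *
plan([475,72.8,26],down(5.4))"
```

```text
time_s: 13.18
position: [474.5, 73.0, 25.6]
ee_rot: [0.0, 0.999, 0.047, 0.001]
wrist_force: [0.5, 0.2, -0.2]
grip_width: 34.2
finger_force: 0.0
t 13.18 pos [474.5  73.   25.6] row [0.0, -0.0005, 0.0002] [0.0013, 0.0006, -0.001] deg 0.1 mm 0.7 F [ 0.5  0.2 -0.2] grip 34.2 0.0 j [ 0.01  0.2   2.08 -0.    0.86  1.48]
```

```bash
python3 -m pendant '[[[0,0,0,0,0,0,0.68],[0,0,0,0,0,0,0.73],[0,0,0,0,0,0,0.8],[0,0,0,0,0,0,1],[0,0,0,0,0,0,1]]]' 60
python3 -m pendant '[[[0,0,0,0,0,0,1],[0,0,0,0,0,0,1],[0,0,0,0,0,0,1],[0,0,0,0,0,0,1]]]'
```

```text
time_s: 13.6
position: [474.0, 73.0, 25.2]
ee_rot: [0.0, 0.999, 0.047, 0.0]
wrist_force: [-1.6, 0.2, 4.1]
grip_width: 20.8
finger_force: 58.5
time_s: 13.93
position: [474.0, 73.0, 25.2]
ee_rot: [-0.0, 0.999, 0.047, 0.0]
wrist_force: [-1.9, -0.7, 5.6]
grip_width: 21.0
finger_force: 58.6
```

```bash
python3 -m pendant '[[[0,0,0,0,0,-0.01,1],[0,0,0,0,0,-0.02,1],[0,0,0,0,0,-0.035,1],[0,0,0,0,0,-0.055,1],[0,0,0,0,0,-0.08,1]]]'
python3 -m pendant '[[[0,0,0,0,0,-0.04,1],[0,0,0,0,0,-0.1,1],[0,0,0,0,0,-0.16,1],[0,0,0,0,0,-0.22,1],[0,0,0,0,0,-0.25,1]]]'
python3 - <<'E'
from h import *
lens=np.array([547.8,257.3,235]);a=np.array([-.75,-.433,-.5]);up=np.array([-.433,-.25,.866])
mid=lens+a*(90+41.5); print("mid",mid)
Rt=Rtool(-a,-up); tcp=mid-up*19
np.savez("goal.npz",mid=mid,tcp=tcp,R=Rt.as_matrix());print(tcp)
plan(tcp,Rt); plan(tcp+a*60,Rt)
E
```

```text
time_s: 14.35
position: [473.4, 73.1, 57.3]
ee_rot: [-0.0, 0.999, 0.047, -0.0]
wrist_force: [1.0, -0.6, -1.1]
grip_width: 20.9
finger_force: 59.1
time_s: 14.77
position: [476.3, 73.3, 161.8]
ee_rot: [-0.0, 0.999, 0.047, 0.004]
wrist_force: [0.8, 0.2, -0.9]
grip_width: 20.8
finger_force: 59.1
mid [449.175  200.3605 169.25  ]
[457.402  205.1105 152.796 ]
t 14.77 pos [476.3  73.3 161.8] row [0.0362, 0.1618, -0.1332] [-0.0159, -0.3325, 0.0223] deg 38.3 mm 133.4 F [ 0.8  0.2 -0.9] grip 20.8 59.1 j [ 0.01 -0.02  2.01  0.    1.15  1.48]
t 14.77 pos [476.3  73.3 161.8] row [0.0362, 0.1618, -0.1332] [-0.1346, -0.2785, 0.0965] deg 38.3 mm 129.6 F [ 0.8  0.2 -0.9] grip 20.8 59.1 j [ 0.01 -0.02  2.01  0.    1.15  1.48]
```

```bash
python3 -m pendant '[[[0.036,0.162,-0.133,-0.135,-0.279,0.097,1],[0.036,0.162,-0.133,-0.135,-0.279,0.097,1],[0.036,0.162,-0.133,-0.135,-0.279,0.097,1],[0.036,0.162,-0.133,-0.135,-0.279,0.097,1],[0.036,0.162,-0.133,-0.135,-0.279,0.097,1]]]' >/dev/null
python3 -m pendant '[[[0,0,0,0,0,0,1],[0,0,0,0,0,0,1],[0,0,0,0,0,0,1]]]'
python3 - <<'E'
from h import *
g=np.load("goal.npz");a=np.array([-.75,-.433,-.5])
plan(g["tcp"]+a*60,R.from_matrix(g["R"]));plan(g["tcp"],R.from_matrix(g["R"]))
E
```

```text
time_s: 15.43
position: [411.3, 179.4, 120.1]
ee_rot: [-0.062, 0.945, 0.229, 0.224]
wrist_force: [-0.1, -0.0, -1.2]
grip_width: 21.0
finger_force: 59.2
t 15.43 pos [411.3 179.4 120.1] row [0.0028, 0.0174, -0.0144] [0.005, 0.0016, -0.0051] deg 4.1 mm 2.9 F [-0.1 -0.  -1.2] grip 21.0 59.2 j [ 0.14 -0.33  2.43  0.28  0.62  1.04]
t 15.43 pos [411.3 179.4 120.1] row [0.0028, 0.0174, -0.0144] [0.1546, -0.0051, -0.0133] deg 4.1 mm 62.1 F [-0.1 -0.  -1.2] grip 21.0 59.2 j [ 0.14 -0.33  2.43  0.28  0.62  1.04]
```

```bash
python3 -m pendant '[[[0.003,0.017,-0.014,0.03,-0.002,-0.005,1],[0.003,0.017,-0.014,0.06,-0.004,-0.01,1],[0.003,0.017,-0.014,0.1,-0.005,-0.013,1],[0.003,0.017,-0.014,0.12,-0.005,-0.013,1],[0.003,0.017,-0.014,0.13,-0.005,-0.013,1]]]' >/dev/null
python3 -m pendant '[[[0,0,0,0,0,0,1],[0,0,0,0,0,0,1],[0,0,0,0,0,0,1],[0,0,0,0,0,0,1]]]'
python3 - <<'E'
from h import *
g=np.load("goal.npz")
plan(g["tcp"],R.from_matrix(g["R"]))
f=optics.grab_frame("scene");t=optics.grab_frame("top");np.savez("scene2.npz",**f);np.savez("top2.npz",**t)
for n,x in(("scene",f),("top",t)):
    C=x["img"].astype(int);P=cloud(x)
    m=(C[...,0]-C[...,1:].max(2)>50);d=np.linalg.norm(P-np.array([477,217,187]),axis=-1)<45
    k=m&d;print(n,k.sum(),P[k].mean(0) if k.any() else None, np.argwhere(k).mean(0) if k.any() else None, "proj pin",w2pix(x,np.array([478,216,188])))
u1,v1=w2pix(f,np.array([500,230,200]));u2,v2=w2pix(t,np.array([500,230,200]));print(u1,v1,u2,v2)
im=np.hstack([cv2.resize(x["img"][int(v)-40:int(v)+40,int(u)-40:int(u)+40],(400,400),interpolation=cv2.INTER_CUBIC) for x,u,v in((f,u1,v1),(t,u2,v2))])
cv2.imwrite("pics/i1.png",im[:,:,::-1])
E
```

```text
time_s: 16.18
position: [446.7, 201.0, 145.0]
ee_rot: [-0.068, 0.934, 0.251, 0.247]
wrist_force: [-0.2, 0.3, -1.2]
grip_width: 20.8
finger_force: 59.2
t 16.18 pos [446.7 201.  145. ] row [-0.0009, 0.0017, 0.0001] [0.0344, 0.0044, -0.0029] deg 0.4 mm 13.9 F [-0.2  0.3 -1.2] grip 20.8 59.2 j [ 0.17 -0.28  2.35  0.31  0.6   1.  ]
scene 7 [466.58698562 213.78550344 186.05887019] [251.42857143 222.71428571] proj pin [219.62165378 247.82530888]
top 6 [467.22179466 211.19619109 185.08057962] [232.83333333 200.        ] proj pin [197.22726563 228.46838534]
209.08101576006462 240.48188236389035 188.9721235400371 219.34030144147692
```

View pics/i1.png

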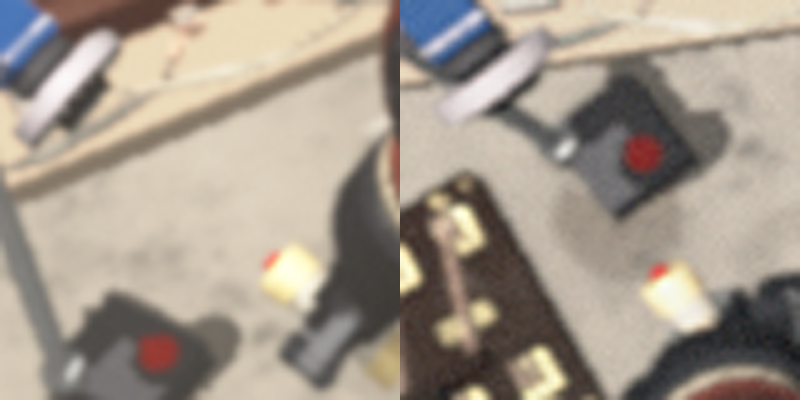

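The pin (crop (270,262) in scene, (657,272) in top) is within about 1.5 mm of the predicted position and points at the lens. Now the last approach.

```bash
python3 -m pendant '[[[-0.001,0.002,0,0.01,0.001,-0.001,1],[-0.001,0.002,0,0.02,0.002,-0.002,1],[-0.001,0.002,0,0.03,0.003,-0.002,1],[-0.001,0.002,0,0.034,0.003,-0.002,1],[-0.001,0.002,0,0.0355,0.003,-0.002,1]]]' >/dev/null
python3 -m pendant '[[[0,0,0,0,0,0,1],[0,0,0,0,0,0,1],[0,0,0,0,0,0,1],[0,0,0,0,0,0,1],[0,0,0,0,0,0,1]]]'
python3 - <<'E'
from h import *
g=np.load("goal.npz")
plan(g["tcp"]+[.2,.8,0],R.from_matrix(g["R"]))
a=np.array([-.75,-.433,-.5]);y=np.array([-.5,.866,0]);up=np.array([-.433,-.25,.866])
for n in("scene","top"):
    x=optics.grab_frame(n);C=x["img"].astype(int);P=cloud(x)
    k=(C[...,0]-C[...,1:].max(2)>50)&(np.linalg.norm(P-np.array([480,218,190]),axis=-1)<40);p=P[k].mean(0)
    T=x["world_from_camera"][:3,3];p2=p-4*(T-p)/np.linalg.norm(T-p)-1.5*a
    d=p2-np.array([548,258.2,235]);print(n,k.sum(),p2,"along",d@a,"lat",d@y,"up",d@up)
    for t in("fuse_cover","relay","tape_grey","knob_insulator_3","fuse_3"):
        for e in nets.look_for(n,t)[:1]:
            u,v=e["point"][0]*640,e["point"][1]*400;print(t,round(e["p"],2),pix2w(x,u,v).round())
s=status.sense();print(np.abs(s["qvel"]).max())
E
```

```text
time_s: 17.12
position: [458.4, 206.1, 153.5]
ee_rot: [-0.067, 0.933, 0.25, 0.251]
wrist_force: [-0.0, -0.2, -0.6]
grip_width: 20.9
finger_force: 59.2
t 17.12 pos [458.4 206.1 153.5] row [0.0002, -0.0008, 0.0002] [-0.0026, -0.0005, 0.0006] deg 0.2 mm 1.1 F [-0.  -0.2 -0.6] grip 20.9 59.2 j [ 0.18 -0.27  2.33  0.3   0.6   1.02]
scene 6 [479.99320747 219.86484202 193.02795311] along 88.59024124925205 lat 0.8051494542194533 up 2.682938055747883
fuse_cover 0.77 [ 491. -342.   55.]
relay 0.48 [ 560. -339.   46.]
tape_grey 0.68 [443. 214.   2.]
knob_insulator_3 0.69 [459. 219. 180.]
fuse_3 0.7 [ 570. -281.   51.]
top 7 [480.28027639 218.87788696 190.6821027 ] along 89.97521630636307 lat -0.19308808921303466 up 0.7738695242201388
fuse_cover 0.64 [ 443. -319.   58.]
relay 0.47 [ 563. -339.   48.]
knob_insulator_3 0.75 [498. -32.  42.]
fuse_3 0.57 [ 565. -286.   80.]
0.0026807294220807503
```

```bash
python3 -m pendant '[[[0,0,0,-0.001,0,0,1],[0,0,0,-0.002,0,0.001,1],[0,0,0,-0.002,0,0.001,1],[0,0,0,-0.002,0,0.001,1],[0,0,0,-0.002,0,0.001,1]]]'>/dev/null
python3 -m pendant '[[[0,0,0,0,0,0,1],[0,0,0,0,0,0,1],[0,0,0,0,0,0,1],[0,0,0,0,0,0,1],[0,0,0,0,0,0,1]]]'
python3 -c "
from station import job_done
print(job_done())"
```

```text
time_s: 18.55
position: [458.1, 205.9, 153.0]
ee_rot: [-0.067, 0.933, 0.25, 0.251]
wrist_force: [-0.7, -1.0, 0.4]
grip_width: 20.9
finger_force: 59.2
the job is handed in; nothing more can be done
None
```

I handed the job in at 18.6 s: the cover stands knob up on the bare patch about 40 cm from the base, and the gripper holds the fuse still with its red pin about 90 mm in front of the lens, within about 3 mm of the line of sight by the camera checks.

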